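# Find the shim that takes up the slack in a battery-pack clamp

### The arm

A 6-joint arm with a two-finger parallel gripper is mounted at the origin on a cart in front of the work surface, level with it; the furniture and walls round the work are solid. World frame = base frame: x ahead of the robot, y to its left, z up, the work surface at z = 0. Lengths are in m, angles in rad, forces in N, time in s.
With the tool pointing down it reaches from about 0.35 to 1 m from the base axis. Payload 7.1 kg.
Tool frame: the origin (TCP) lies at the centre of the arm's flange, where the gripper is bolted on; the fingertips stand 173 mm ahead of it and the grasp point (between the pads) lies 155 mm ahead of it (bot.grip_depth is the distance from the TCP to the grasp point, in m); z points along the fingers, y is the line along which they close (so a half turn about z gives the same grasp; the last joint's range is limited). The gripper opens to 85 mm and grips with 20 to 120 N. Pads are 22 mm wide; open, the fingers measure 114 mm over their backs; the gripper's body (76 mm by 85 mm) begins 54 mm behind the grasp point. The pads swing forward as they close: fully open they stand 13 mm farther back than shut.
Start: joints at [-1.323, 0.423, 1.63, -0, 1.089, -0.019], TCP at [0.165, -0.603, 0.405] pointing down, gripper open.
Joint ranges: [-3, 3], [-0.9, 2.11], [0.09, 2.58], [-1.31, 4.45], [0.11, 2.69], [-2.54, 2.54]. Speed limits (rad/s): [2.39, 2.39, 3.01, 3.14, 3.14, 3.14].

### API

Orientations are given as a 3x3 rotation matrix whose columns are the frame's x, y, z axes.
In Python, from bench import status, vision, bot, search_frame, masks_of, place_of gives the robot as it stands.
- The arm moves only by the tool apply_moves, never from a script. Its argument "steps" is a list of rows, each an object of numbers: "gripper": the opening in per cent of the stroke, from 0 (shut) to 100 (fully open); "x", "y", "z": the shift along the tool's x, y, z in m; "wx", "wy", "wz": the turn, a rotation vector about the tool's x, y, z in rad. A call has 1 to 8 rows; each row shifts and turns the commanded pose from where the row before left it, along the tool's axes as they then stand; what a row does not reach is not made up. A row lasts 1/10 s, in which the tool goes at most 50 mm and 8.59 degrees, less where a joint would pass 70% of its speed; a pose out of reach is approached as far as the arm can. A call with a gripper value outside its range is refused whole. The fingers move at their own pace and stop on an object; the grip force is fixed at half the most. Time passes only in rows, so rows that do not move let the fingers close. It gives the time, the measured TCP pose, the force, the opening and the grip force at its end, in the units of the state.
- status.state(): the state, without advancing time (a new reading comes with each control period).
- vision.camera(name): name is "side" or "top" or "wrist"; returns the picture (480x640x3 uint8, red, green, blue); there is no depth.
- vision.get_calibration(name): a dict with "K" (3x3 intrinsics, pixels), "world_to_cam" (4x4, takes a point from world to camera coordinates). Camera axes: x right, y down, z forward; pixel columns grow to the right and rows downward; lengths in m; the calibration is good to about 2 mm. A picture is of the moment at which its call begins: read the wrist's pose just before it. get_calibration takes no time and is no camera call; for the wrist camera it gives the pose at the moment of the call.
- bot.sign_off(): hands the job in; it is judged then, once.
Trained networks look in the newest picture that a camera, given by its name, has taken for a name from the list of things; names that differ only in an ending like _2 or _b are one class to them, and where a whole thing is asked for, a point or a joint stands for the part that bears it (a point fixed in the world has none). Each returns a list of dicts, best first, with "p" (0 to 1); they miss things now and then, are a little off and sometimes report something else, mostly with a low value. They report only what shows in the picture. A call takes as long as a camera call. They do not tell look-alikes from the thing itself.
- search_frame(camera, name): "point" ([x, y, z] in m, in the coordinates of the camera as it stood for that picture, good to about 4 mm: the middle of the surface that is visible of it).
- masks_of(camera, name): "pixels" (480x640 bool, what is visible of it).
- place_of(camera, name): "point" ([x, y, z] in m, in the coordinates of the camera as it stood for that picture, good to about 4 mm: a listed point, or the origin of a listed thing).
The state is a dict: "t": time; "joint_positions": joint angles; "qd": joint speeds; "tau": joint torques, N m; "ee_pos": TCP position; "ee_rot": TCP orientation; "force": force on the tool from outside, world axes, zero at the start; "moment": the same for the moment, N m; "finger_gap": opening from 0.0 (shut) to 1.0 (fully open); "grip_force": force on a finger pad.
Only numpy, scipy, OpenCV 4.12 (cv2) and the standard library are available. Lean on these libraries where they do the work, as an engineer would, in place of code of your own. Each camera call takes 0.05 s, during which the arm holds its last target. There are 200 camera calls.

### The job

Try the shims from the rack in the gap between the battery clamp's end plate and its sprung jaw until you find one that goes fully home, collar down on the jaws, and is held snugly with the jaw pushed back; leave it standing there. Do not force a shim that will not go in, hang every other shim in the rack, and leave the tester, the tin and the reel alone.

Things in the scene. Friction and masses are not known exactly. Their poses are not given: they have to be found in the camera images.
- fixture: battery clamp fixed to the bench, base 100 x 184 x 10 mm: green four-cell pack behind a steel end plate; facing the plate's bare (datum) face a steel jaw, sprung on a blue carriage that is locked elsewhere each time: gap at rest 5 to 16 mm, not given. Origin: on the bench below the middle of the datum face; y points from that face into the pack (gap toward -y), x along the face, z up
- gap_mouth (a point): middle of the datum face at the height of the plates' tops, 46 mm above the bench; axes as the clamp's. Plate and jaw are 56 mm wide (x); inner top edges slope as lead-in (plate 2 mm wide, 6 deep; jaw 4 wide, 12 deep); gap floor 36 mm down. Home: blade in the gap, one face on the datum face, collar on both tops, shim origin 30 mm above this point
- clamp_rear (a point): middle of the clamp base's rear end (83 mm from the datum face toward -y, 10 mm above the bench), behind the carriage: it does not move with it. The sprung jaw yields 5.6 mm away from the datum face, then a hard stop: 1.5 N starts it, 5 N reaches the stop. A snug shim goes in with up to 12 N downward; one too thick jams short of home, mostly by 10 mm or more: stop at about 15 N. The thickest shim that goes home is always snug
- rack: plywood shim rack fixed to the bench, 184 x 56 mm, 40 mm high; three slots 40 x 23 mm (x, y) at x = -58, 0, +58 mm, y = 0; origin at its centre on the bench, z up. A shim hangs by its collar on the rack's top, its blade's thickness along y (shim origin then 70 mm above the bench); which shim is in which slot varies
- shim_10: shim, yellow tab (one dot on top), 120 g: steel blade 10 x 36 mm (y, x), 32 mm long, lowest 10 mm tapered 20 deg on both faces to 2.7 mm; above it a dark collar 44 x 36 x 5 mm (x, y, z), then the tab 32 x 12 x 50 mm, gripped across its 12 mm (y). Origin: tab centre, 30 mm above the collar's underside, 62 mm above the blade's end; z up. Starts in a rack slot
- shim_14: shim, orange tab (two dots on top), 120 g: steel blade 14 x 36 mm (y, x), 32 mm long, lowest 10 mm tapered 20 deg on both faces to 6.7 mm; above it a dark collar 44 x 36 x 5 mm (x, y, z), then the tab 32 x 12 x 50 mm, gripped across its 12 mm (y). Origin: tab centre, 30 mm above the collar's underside, 62 mm above the blade's end; z up. Starts in a rack slot
- shim_18: shim, red tab (three dots on top), 120 g: steel blade 18 x 36 mm (y, x), 32 mm long, lowest 10 mm tapered 20 deg on both faces to 10.7 mm; above it a dark collar 44 x 36 x 5 mm (x, y, z), then the tab 32 x 12 x 50 mm, gripped across its 12 mm (y). Origin: tab centre, 30 mm above the collar's underside, 62 mm above the blade's end; z up. Starts in a rack slot
- tester: orange tester with a red cap, standing upright, 30 mm across, 113 mm tall; origin at its foot; leave alone
- wool_tin: pale round tin with brass wool, 58 mm across, 33 mm tall; origin under its centre; leave alone
- solder_reel: small reel with an orange top, 51 mm across, 31 mm tall; origin under its centre; leave alone
Not all that is in view belongs to the job. What is shaped like the shim_10 but green or purple is not meant.

How it is judged:
By the outcome, as a careful person would: the job done as asked, in the order asked, and still so for the second after the job is handed in, with the robot touching nothing.
It also fails if it takes over 72 s, if anything falls off the work surface, if the arm or the gripper's body presses on something with over 40 N, if the wrist force passes 120 N, or if a joint passes its speed limit or range.

## Working session

There is one attempt and no reset: what is moved stays moved. The work goes in short steps, Python scripts to look and compute and a tool call to move; the robot and the scene stay as the last step left them, time stands still between calls to the robot, and variables do not carry over. Pictures are saved under pics/ and viewed, at most 10 in all, crops included, and the job is handed in when it is done.

Besides the shell and the picture viewer there is one more tool, called after "Emit:" as name([rows], argument=value, ...), one row to a line, values as JSON. apply_moves: Moves the arm, as the interface text tells. Its arguments: {"type":"object","properties":{"steps":{"type":"array","items":{"type":"object","properties":{"gripper":{"type":"number"},"x":{"type":"number"},"y":{"type":"number"},"z":{"type":"number"},"wx":{"type":"number"},"wy":{"type":"number"},"wz":{"type":"number"}}}}},"required":["steps"]}

```bash
mkdir -p pics; ls
cat > h.py <<'E'
import numpy as np, cv2
from bench import status, vision, bot, search_frame, masks_of, place_of
def cam2w(cam,p):
    T=np.linalg.inv(np.array(vision.get_calibration(cam)["world_to_cam"])); return (T@np.r_[p,1])[:3]
def w2pix(cam,p):
    c=vision.get_calibration(cam); q=(np.array(c["world_to_cam"])@np.r_[p,1])[:3]; q=np.array(c["K"])@q; return q[:2]/q[2]
def ray(cam,uv,z):
    c=vision.get_calibration(cam); T=np.linalg.inv(np.array(c["world_to_cam"])); d=T[:3,:3]@np.linalg.inv(np.array(c["K"]))@np.r_[uv,1]; o=T[:3,3]; return o+d*(z-o[2])/d[2]
E
python3 - <<'E'
from h import *
for c in ["side","top"]:
    im=vision.camera(c); cv2.imwrite(f"pics/{c}0.png",im[:,:,::-1])
    for n in ["fixture","gap_mouth","clamp_rear","rack","shim_10","shim_14","shim_18"]:
        for r in place_of(c,n)[:3]: 
            w=cam2w(c,r["point"]); print(c,n,round(r["p"],2),w.round(4),w2pix(c,w).round())
print({k:np.round(v,3) for k,v in status.state().items()})
E
```

```text
pics
side fixture 0.64 [ 0.5638 -0.204   0.0032] [339. 299.]
side gap_mouth 0.97 [ 0.5659 -0.2044  0.0476] [340. 278.]
side clamp_rear 0.94 [ 0.5601 -0.2835  0.0078] [349. 318.]
side clamp_rear 0.41 [0.556  0.1515 0.0009] [296. 230.]
side rack 0.86 [ 0.5567  0.1524 -0.002 ] [296. 231.]
side rack 0.3 [0.614  0.1608 0.0682] [318. 202.]
side shim_10 0.75 [0.3883 0.1285 0.0611] [228. 216.]
side shim_10 0.66 [0.5576 0.1504 0.0731] [297. 203.]
side shim_10 0.6 [0.5026 0.1375 0.0718] [276. 207.]
side shim_14 0.75 [0.3883 0.1285 0.0611] [228. 216.]
side shim_14 0.66 [0.5576 0.1504 0.0731] [297. 203.]
side shim_14 0.6 [0.5026 0.1375 0.0718] [276. 207.]
side shim_18 0.75 [0.3883 0.1285 0.0611] [228. 216.]
side shim_18 0.66 [0.5576 0.1504 0.0731] [297. 203.]
side shim_18 0.6 [0.5026 0.1375 0.0718] [276. 207.]
top fixture 0.87 [ 0.5644 -0.2015  0.0042] [371. 241.]
top gap_mouth 0.63 [ 0.5532 -0.2846  0.0118] [411. 245.]
top clamp_rear 0.9 [ 0.5538 -0.2888  0.0105] [413. 245.]
top rack 0.73 [ 0.5572  0.1457 -0.0007] [208. 250.]
top shim_10 0.7 [0.4869 0.2558 0.0682] [142. 281.]
top shim_10 0.69 [
[... 261 characters left out ...]
869 0.2558 0.0682] [142. 281.]
top shim_18 0.69 [0.4986 0.1362 0.0695] [204. 274.]
top shim_18 0.67 [0.557  0.1497 0.0743] [197. 244.]
{'t': np.float64(0.8), 'joint_positions': array([-1.323,  0.423,  1.63 , -0.   ,  1.089, -0.019]), 'qd': array([ 0.   , -0.001,  0.003, -0.001,  0.001, -0.001]), 'tau': array([-0.0000e+00, -5.5728e+01, -2.8213e+01, -0.0000e+00,  1.0000e-03,
       -0.0000e+00]), 'ee_pos': array([ 0.165, -0.603,  0.405]), 'ee_rot': array([[ 0.965,  0.264, -0.   ],
       [ 0.264, -0.965, -0.   ],
       [-0.   ,  0.   , -1.   ]]), 'force': array([ 0.273, -0.448, -0.312]), 'moment': array([ 0.053, -0.02 , -0.025]), 'grip_force': np.float64(0.0), 'finger_gap': np.float64(1.001)}
```

View pics/side0.png

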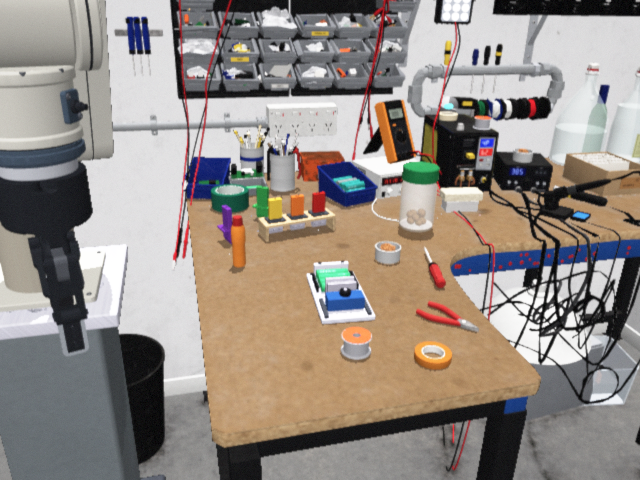

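View pics/top0.png

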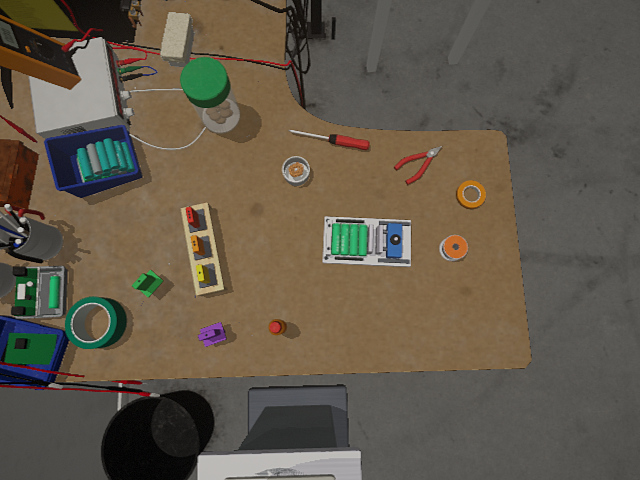

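The side view shows the rack with yellow (275,208), orange (297,203) and red (318,202) shims. The green (262,200) and purple (228,222) look-alikes stand outside the rack. The top view shows the clamp at (367,241) with its gap near (380,240), and yellow (201,272), orange (196,244) and red (191,216) in the rack. Next I'll look at the clamp from above with the wrist camera.

```bash
cat >> h.py <<'E'
def plan(tgt,yaw,n=None):
    "tool-frame shift rows to put TCP at tgt with tool down and tool x at yaw"
    s=status.state(); R=np.array(s["ee_rot"]); p=np.array(s["ee_pos"])
    from scipy.spatial.transform import Rotation as Ro
    Rt=np.array([[np.cos(yaw),np.sin(yaw),0],[np.sin(yaw),-np.cos(yaw),0],[0,0,-1]])
    d=R.T@(np.array(tgt)-p); w=Ro.from_matrix(R.T@Rt).as_rotvec()
    print("t",round(s["t"],2),"tool shift",d.round(4),"(before turn) after-turn shift",(Rt.T@(np.array(tgt)-p)).round(4),"turn",w.round(4))
E
python3 - <<'E'
from h import *
c=vision.get_calibration("wrist"); T=np.linalg.inv(np.array(c["world_to_cam"])); s=status.state(); R=np.array(s["ee_rot"])
print(np.array(c["K"]).round(1)); print((R.T@(T[:3,3]-s["ee_pos"])).round(4)); print((R.T@T[:3,:3]).round(3))
plan([0.5,-0.215,0.40],-0.1)
E
```

```text
[[420.7   0.  327.6]
 [  0.  420.7 242.5]
 [  0.    0.    1. ]]
[ 0.0681 -0.0011  0.0307]
[[ 0.001 -0.963 -0.271]
 [ 1.     0.001  0.   ]
 [-0.    -0.271  0.963]]
t 0.8 tool shift [ 0.4256 -0.2858  0.0047] (before turn) after-turn shift [ 0.2948 -0.4194  0.0047] turn [0.     0.     0.3668]
```

Emit:
apply_moves([
  {"wz":0.122},
  {"wz":0.122},
  {"wz":0.122},
  {"x":0.034,"y":-0.036},
  {"x":0.034,"y":-0.036},
  {"x":0.034,"y":-0.036},
  {"x":0.034,"y":-0.036},
  {"x":0.034,"y":-0.036},
])

```text
$.steps[0]: bad value
```

Run:
```python
from h import *
plan([0.58,-0.215,0.33],-0.1)
```

```text
t 0.8 tool shift [ 0.5028 -0.2647  0.0747] (before turn) after-turn shift [ 0.3744 -0.4274  0.0747] turn [0.     0.     0.3668]
```

Emit:
apply_moves([
  {"gripper":100,"x":0,"y":0,"z":0,"wx":0,"wy":0,"wz":0.122},
  {"gripper":100,"x":0,"y":0,"z":0,"wx":0,"wy":0,"wz":0.122},
  {"gripper":100,"x":0,"y":0,"z":0,"wx":0,"wy":0,"wz":0.122},
  {"gripper":100,"x":0.033,"y":-0.037,"z":0,"wx":0,"wy":0,"wz":0},
  {"gripper":100,"x":0.033,"y":-0.037,"z":0,"wx":0,"wy":0,"wz":0},
  {"gripper":100,"x":0.033,"y":-0.037,"z":0,"wx":0,"wy":0,"wz":0},
  {"gripper":100,"x":0.033,"y":-0.037,"z":0,"wx":0,"wy":0,"wz":0},
  {"gripper":100,"x":0.033,"y":-0.037,"z":0,"wx":0,"wy":0,"wz":0},
])

```text
t: 1.6
ee_pos: [0.3484, -0.4337, 0.405]
ee_rot: [[0.995, -0.099, 0.0], [-0.099, -0.995, -0.0], [0.0, 0.0, -1.0]]
force: [-0.1, -0.5, -0.9]
finger_gap: 1.001
grip_force: 0.0
```

Run:
```python
from h import *
plan([0.58,-0.215,0.33],-0.1)
```

```text
t 1.6 tool shift [ 0.2086 -0.2407  0.0749] (before turn) after-turn shift [ 0.2086 -0.2407  0.075 ] turn [ 0.0004 -0.0004  0.0004]
```

Emit:
apply_moves([
  {"gripper":100,"x":0.03,"y":-0.034,"z":0.0107,"wx":0,"wy":0,"wz":0},
  {"gripper":100,"x":0.03,"y":-0.034,"z":0.0107,"wx":0,"wy":0,"wz":0},
  {"gripper":100,"x":0.03,"y":-0.034,"z":0.0107,"wx":0,"wy":0,"wz":0},
  {"gripper":100,"x":0.03,"y":-0.034,"z":0.0107,"wx":0,"wy":0,"wz":0},
  {"gripper":100,"x":0.03,"y":-0.034,"z":0.0107,"wx":0,"wy":0,"wz":0},
  {"gripper":100,"x":0.03,"y":-0.034,"z":0.0107,"wx":0,"wy":0,"wz":0},
  {"gripper":100,"x":0.03,"y":-0.036,"z":0.0107,"wx":0,"wy":0,"wz":0},
  {"gripper":100,"x":0,"y":0,"z":0,"wx":0,"wy":0,"wz":0},
])

```text
t: 2.4
ee_pos: [0.583, -0.2132, 0.3285]
ee_rot: [[0.996, -0.094, 0.0], [-0.094, -0.996, 0.001], [0.0, -0.001, -1.0]]
force: [-0.4, -0.0, 0.1]
finger_gap: 1.002
grip_force: 0.0
```

Run:
```python
from h import *
plan([0.58,-0.215,0.33],-0.1)
im=vision.camera("wrist"); cv2.imwrite("pics/w1.png",im[:,:,::-1])
for n in ["fixture","gap_mouth","clamp_rear"]:
    for r in place_of("wrist",n)[:2]:
        w=cam2w("wrist",r["point"]); print(n,round(r["p"],2),w.round(4),w2pix("wrist",w).round())
```

```text
t 2.4 tool shift [-0.0028  0.002  -0.0015] (before turn) after-turn shift [-0.0028  0.002  -0.0015] turn [-0.0011 -0.0001  0.0055]
fixture 0.8 [ 0.5616 -0.2075  0.0024] [319. 247.]
gap_mouth 0.66 [ 0.5603 -0.2073  0.048 ] [316. 269.]
clamp_rear 0.81 [ 0.5515 -0.2876  0.0157] [431. 255.]
```

View pics/w1.png

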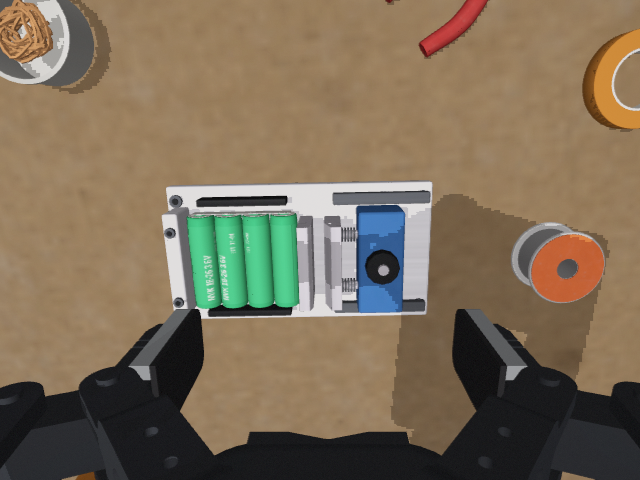

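The picture shows the clamp at (166–432, 182–318). The end plate is around columns 298–313, the jaw around 325–341, and the bright gap lies between them. I'll enlarge it to measure.

Run:
```python
from h import *
im=cv2.imread("pics/w1.png"); cv2.imwrite("pics/w1c.png",cv2.resize(im[205:320,285:365],None,fx=5,fy=5,interpolation=cv2.INTER_NEAREST))
g=cv2.cvtColor(im,cv2.COLOR_BGR2GRAY)
for r in (235,250,265,280,295): print(r,list(g[r,292:350]))
# base corners at z=.010
for uv in [(167,187),(432,182),(427,314)]: print(ray("wrist",uv,0.010).round(4))
```

```text
235 [np.uint8(125), np.uint8(126), np.uint8(119), np.uint8(110), np.uint8(123), np.uint8(215), np.uint8(219), np.uint8(218), np.uint8(218), np.uint8(218), np.uint8(218), np.uint8(218), np.uint8(217), np.uint8(216), np.uint8(214), np.uint8(178), np.uint8(127), np.uint8(119), np.uint8(119), np.uint8(105), np.uint8(85), np.uint8(142), np.uint8(191), np.uint8(196), np.uint8(196), np.uint8(196), np.uint8(196), np.uint8(196), np.uint8(196), np.uint8(196), np.uint8(196), np.uint8(196), np.uint8(159), np.uint8(150), np.uint8(148), np.uint8(147), np.uint8(151), np.uint8(152), np.uint8(162), np.uint8(201), np.uint8(210), np.uint8(211), np.uint8(211), np.uint8(213), np.uint8(214), np.uint8(214), np.uint8(214), np.uint8(214), np.uint8(212), np.uint8(130), np.uint8(81), np.uint8(168), np.uint8(137), np.uint8(87), np.uint8(154), np.uint8(132), np.uint8(112), np.uint8(156)]
250 [np.uint8(126), np.uint8(128), np.uint8(125), np.uint8(116), np.uint8(105), np.uint8(154), np.uint8(169), np.uint8(170), np.uint8(170), np.uint8(171), np.uint8(171), np.uint8(170), np.uint8(172), np.uint8(171), np.uint8(169)
[... 2639 characters left out ...]
t8(212), np.uint8(176), np.uint8(122), np.uint8(114), np.uint8(114), np.uint8(96), np.uint8(161), np.uint8(219), np.uint8(223), np.uint8(223), np.uint8(223), np.uint8(223), np.uint8(223), np.uint8(223), np.uint8(223), np.uint8(223), np.uint8(223), np.uint8(181), np.uint8(153), np.uint8(149), np.uint8(148), np.uint8(147), np.uint8(150), np.uint8(162), np.uint8(198), np.uint8(206), np.uint8(207), np.uint8(208), np.uint8(210), np.uint8(211), np.uint8(211), np.uint8(211), np.uint8(211), np.uint8(204), np.uint8(221), np.uint8(223), np.uint8(223), np.uint8(223), np.uint8(223), np.uint8(223), np.uint8(223), np.uint8(223)]
[ 0.6163 -0.1095  0.01  ]
[ 0.6018 -0.2912  0.01  ]
[ 0.5032 -0.2843  0.01  ]
```

View pics/w1c.png

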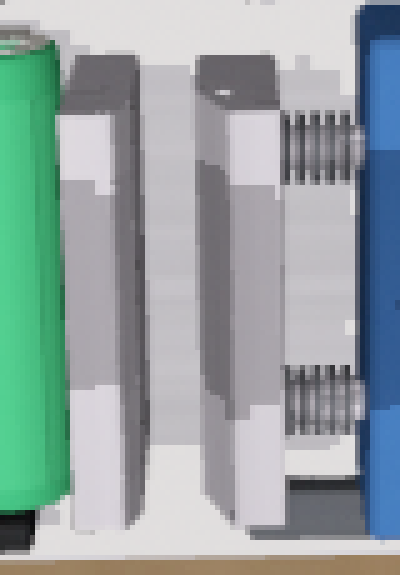

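Run:
```python
from h import *
for r,a,b in [(235,307.4,331.1-6.5+6.5),(250,307.7,331.3),(265,308.2,331.1),(280,308.5,331.0),(295,309.2,331.2)]:
    A=ray("wrist",(a+.5,r),.046);B=ray("wrist",(b+.5,r),.046); print(r,A.round(4),B.round(4),np.linalg.norm(A-B)-.006)
# ends of plate/jaw tops
for uv in [(302,227),(304.5,311),(336,227),(337,311)]: print(uv,ray("wrist",uv,.046).round(4))
# depth check: plate inner edges bottom of chamfer z=.040, jaw z=.034
for r,a,b in [(265,312.3,324.5),(280,313,324.5)]:
    A=ray("wrist",(a,r),.040);B=ray("wrist",(b,r),.034);print(r,A.round(4),B.round(4))
```

```text
235 [ 0.5821 -0.2049  0.046 ] [ 0.5806 -0.2195  0.046 ] 0.008742824350603038
250 [ 0.5724 -0.204   0.046 ] [ 0.5709 -0.2187  0.046 ] 0.008828757425784747
265 [ 0.5624 -0.2032  0.046 ] [ 0.561  -0.2177  0.046 ] 0.008535593319325468
280 [ 0.5523 -0.2023  0.046 ] [ 0.5509 -0.2166  0.046 ] 0.008428772755958915
295 [ 0.542  -0.2016  0.046 ] [ 0.5406 -0.2158  0.046 ] 0.008254947313928207
(302, 227) [ 0.5875 -0.2018  0.046 ]
(304.5, 311) [ 0.5311 -0.1969  0.046 ]
(336, 227) [ 0.5854 -0.2227  0.046 ]
(337, 311) [ 0.529  -0.2181  0.046 ]
265 [ 0.5602 -0.205   0.04  ] [ 0.5574 -0.2127  0.034 ]
280 [ 0.5498 -0.2044  0.04  ] [ 0.5468 -0.2116  0.034 ]
```

Clamp measured: datum at about (0.559, −0.205) with yaw −0.082 (edge lines and the base's rear corners agree), and a gap of about 8.0–8.7 mm. The 10 mm shim (yellow) should be snug, so I'll try it first. Next I'll look at the rack.

Emit:
apply_moves([
  {"gripper":100,"x":-0.01,"y":-0.04,"z":-0.008,"wx":0,"wy":0,"wz":-0.1},
  {"gripper":100,"x":-0.01,"y":-0.045,"z":-0.008,"wx":0,"wy":0,"wz":-0.1},
  {"gripper":100,"x":0,"y":-0.045,"z":-0.008,"wx":0,"wy":0,"wz":-0.1},
  {"gripper":100,"x":0,"y":-0.045,"z":-0.008,"wx":0,"wy":0,"wz":0},
  {"gripper":100,"x":0,"y":-0.045,"z":0,"wx":0,"wy":0,"wz":0},
  {"gripper":100,"x":0,"y":-0.045,"z":0,"wx":0,"wy":0,"wz":0},
  {"gripper":100,"x":0,"y":-0.045,"z":0,"wx":0,"wy":0,"wz":0},
  {"gripper":100,"x":0,"y":-0.035,"z":0,"wx":0,"wy":0,"wz":0},
])

```text
t: 3.4
ee_pos: [0.5158, 0.1247, 0.3626]
ee_rot: [[0.98, 0.198, 0.001], [0.198, -0.98, 0.0], [0.001, -0.0, -1.0]]
force: [0.2, -0.4, -0.6]
finger_gap: 0.997
grip_force: 0.0
```

Emit:
apply_moves([
  {"gripper":100,"x":0,"y":0,"z":0,"wx":0,"wy":0,"wz":0},
  {"gripper":100,"x":0,"y":0,"z":0,"wx":0,"wy":0,"wz":0},
])

```text
t: 3.6
ee_pos: [0.5164, 0.1236, 0.3624]
ee_rot: [[0.98, 0.2, 0.001], [0.2, -0.98, -0.0], [0.001, 0.0, -1.0]]
force: [-0.4, 0.6, 1.4]
finger_gap: 1.001
grip_force: 0.0
```

Run:
```python
from h import *
plan([0.53,0.135,0.36],0.23)
im=vision.camera("wrist"); cv2.imwrite("pics/w2.png",im[:,:,::-1])
for n in ["rack","shim_10"]:
    for r in place_of("wrist",n)[:4]:
        w=cam2w("wrist",r["point"]); print(n,round(r["p"],2),w.round(4),w2pix("wrist",w).round())
```

```text
t 3.6 tool shift [ 0.0156 -0.0085  0.0024] (before turn) after-turn shift [ 0.0158 -0.008   0.0024] turn [ 0.0003 -0.0007 -0.029 ]
rack 0.64 [0.4969 0.1348 0.0695] [305. 259.]
shim_10 0.94 [0.382  0.1259 0.0596] [289. 401.]
shim_10 0.87 [0.556  0.1502 0.071 ] [298. 165.]
shim_10 0.71 [0.4953 0.1353 0.0711] [303. 262.]
shim_10 0.69 [0.4827 0.2553 0.0613] [124. 241.]
```

View pics/w2.png

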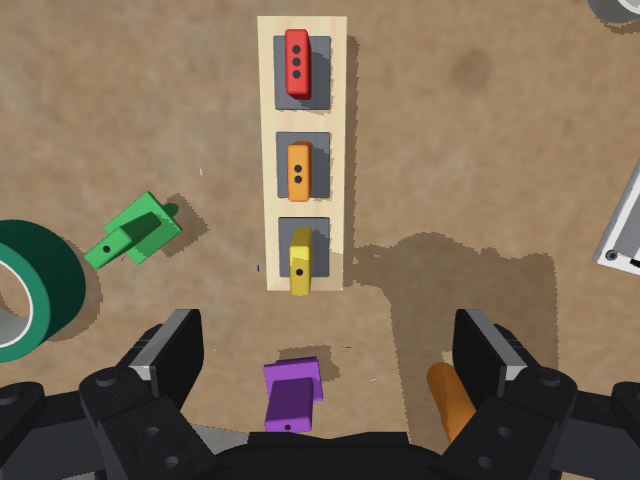

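Several things resemble the shim: yellow in the rack with one dot (300,260), green lying on the bench (130,235), and purple (293,395). Only the yellow one matches: it has the right colour, one dot, and hangs by its collar in a slot. I'll confirm it in an enlarged crop.

Run:
```python
from h import *
im=cv2.imread("pics/w2.png"); cv2.imwrite("pics/w2c.png",cv2.resize(im[205:305,250:360],None,fx=5,fy=5,interpolation=cv2.INTER_NEAREST))
Y=ray("wrist",(299,272),.095);O=ray("wrist",(297.8,174),.095);Rr=ray("wrist",(296.3,62),.095)
print(Y.round(4),O.round(4),Rr.round(4), np.arctan2(*(Rr-Y)[1::-1]),np.linalg.norm(Rr-Y))
for uv in [(279,218),(329,217),(329,277),(279,277)]: print(uv, ray("wrist",uv,.045).round(4))
for uv in [(258,16),(347,16),(342,290),(267,290)]: print(uv, ray("wrist",uv,.040).round(4))
```

```text
[0.4969 0.1369 0.095 ] [0.5538 0.148  0.095 ] [0.6107 0.1592 0.095 ] 0.19363944077034623 0.11588123837114223
(279, 218) [0.5151 0.1576 0.045 ]
(329, 217) [0.5227 0.1237 0.045 ]
(329, 277) [0.4792 0.1149 0.045 ]
(279, 277) [0.472  0.1503 0.045 ]
(258, 16) [0.6385 0.1925 0.04  ]
(347, 16) [0.6495 0.138  0.04  ]
(342, 290) [0.4693 0.103  0.04  ]
(267, 290) [0.4582 0.1576 0.04  ]
```

View pics/w2c.png

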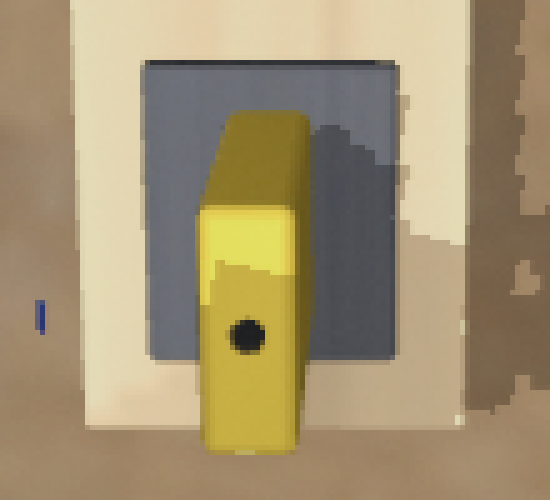

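The crop confirms the yellow tab with one dot, hanging in the rack with its tab top at (299,272). It sits at (0.497, 0.1366), yaw 0.194, which matches the collar's centre.

Run:
```python
from h import *
plan([0.4972,0.1366,0.225],0.194)
```

```text
t 3.75 tool shift [-0.0165 -0.0176  0.137 ] (before turn) after-turn shift [-0.0166 -0.0175  0.137 ] turn [ 0.0002 -0.0003  0.0046]
```

Emit:
apply_moves([
  {"gripper":60,"x":-0.0083,"y":-0.0088,"z":0.016,"wx":0,"wy":0,"wz":0.0046},
  {"gripper":60,"x":-0.0083,"y":-0.0088,"z":0.016,"wx":0,"wy":0,"wz":0},
  {"gripper":60,"x":0,"y":0,"z":0.02,"wx":0,"wy":0,"wz":0},
  {"gripper":60,"x":0,"y":0,"z":0.02,"wx":0,"wy":0,"wz":0},
  {"gripper":60,"x":0,"y":0,"z":0.02,"wx":0,"wy":0,"wz":0},
  {"gripper":60,"x":0,"y":0,"z":0.02,"wx":0,"wy":0,"wz":0},
  {"gripper":60,"x":0,"y":0,"z":0.02,"wx":0,"wy":0,"wz":0},
  {"gripper":60,"x":0,"y":0,"z":0.005,"wx":0,"wy":0,"wz":0},
])

```text
t: 4.55
ee_pos: [0.4965, 0.1367, 0.2231]
ee_rot: [[0.981, 0.193, -0.003], [0.193, -0.981, -0.001], [-0.003, 0.0, -1.0]]
force: [0.3, -0.7, -0.2]
finger_gap: 0.6
grip_force: 0.0
```

Run:
```python
from h import *
plan([0.4972,0.1366,0.225],0.194)
```

```text
t 4.55 tool shift [ 0.0007  0.0002 -0.0019] (before turn) after-turn shift [ 0.0007  0.0002 -0.0019] turn [0.0002 0.0033 0.0001]
```

Aligned; closing.

Emit:
apply_moves([
  {"gripper":0,"x":0,"y":0,"z":-0.001,"wx":0,"wy":0,"wz":0},
  {"gripper":0,"x":0,"y":0,"z":0,"wx":0,"wy":0,"wz":0},
  {"gripper":0,"x":0,"y":0,"z":0,"wx":0,"wy":0,"wz":0},
  {"gripper":0,"x":0,"y":0,"z":0,"wx":0,"wy":0,"wz":0},
  {"gripper":0,"x":0,"y":0,"z":0,"wx":0,"wy":0,"wz":0},
  {"gripper":0,"x":0,"y":0,"z":0,"wx":0,"wy":0,"wz":0},
  {"gripper":0,"x":0,"y":0,"z":0,"wx":0,"wy":0,"wz":0},
  {"gripper":0,"x":0,"y":0,"z":0,"wx":0,"wy":0,"wz":0},
])

```text
t: 5.35
ee_pos: [0.4974, 0.1381, 0.2269]
ee_rot: [[0.981, 0.195, 0.002], [0.195, -0.981, 0.0], [0.002, 0.0, -1.0]]
force: [1.8, -2.7, 6.3]
finger_gap: 0.132
grip_force: 59.1
```

Emit:
apply_moves([
  {"gripper":0,"x":0,"y":0,"z":-0.015,"wx":0,"wy":0,"wz":0},
  {"gripper":0,"x":0,"y":0,"z":-0.02,"wx":0,"wy":0,"wz":0},
  {"gripper":0,"x":0,"y":0,"z":-0.02,"wx":0,"wy":0,"wz":0},
  {"gripper":0,"x":0,"y":0,"z":-0.02,"wx":0,"wy":0,"wz":0},
  {"gripper":0,"x":0,"y":0,"z":0,"wx":0,"wy":0,"wz":0},
])

```text
t: 5.85
ee_pos: [0.4977, 0.1384, 0.3033]
ee_rot: [[0.981, 0.195, 0.005], [0.195, -0.981, 0.001], [0.005, -0.0, -1.0]]
force: [0.5, -0.7, -2.0]
finger_gap: 0.131
grip_force: 58.3
```

Run:
```python
from h import *
plan([0.5586,-0.2105,0.30],-0.082)
s=status.state();print(s["force"],s["ee_pos"],s["finger_gap"])
```

```text
t 5.85 tool shift [-0.0083  0.3541  0.0031] (before turn) after-turn shift [0.0893 0.3428 0.0033] turn [-0.0011 -0.0049  0.2783]
[ 0.46261054 -0.73439201 -2.00628322] [0.49766589 0.13843848 0.30330452] 0.13074776693218124
```

Emit:
apply_moves([
  {"gripper":0,"x":0,"y":0,"z":0,"wx":0,"wy":0,"wz":0.1},
  {"gripper":0,"x":0,"y":0,"z":0,"wx":0,"wy":0,"wz":0.1},
  {"gripper":0,"x":0,"y":0,"z":0,"wx":0,"wy":0,"wz":0.078},
  {"gripper":0,"x":0.01,"y":0.04,"z":0,"wx":0,"wy":0,"wz":0},
  {"gripper":0,"x":0.01,"y":0.04,"z":0,"wx":0,"wy":0,"wz":0},
  {"gripper":0,"x":0.01,"y":0.04,"z":0,"wx":0,"wy":0,"wz":0},
  {"gripper":0,"x":0.01,"y":0.04,"z":0,"wx":0,"wy":0,"wz":0},
  {"gripper":0,"x":0.01,"y":0.04,"z":0,"wx":0,"wy":0,"wz":0},
])

```text
t: 6.65
ee_pos: [0.5301, -0.0668, 0.2999]
ee_rot: [[0.997, -0.081, -0.001], [-0.081, -0.997, 0.0], [-0.001, -0.0, -1.0]]
force: [0.5, 0.3, -0.3]
finger_gap: 0.131
grip_force: 58.6
```

Emit:
apply_moves([
  {"gripper":0,"x":0.013,"y":0.04,"z":0,"wx":0,"wy":0,"wz":0},
  {"gripper":0,"x":0.013,"y":0.04,"z":0,"wx":0,"wy":0,"wz":0},
  {"gripper":0,"x":0.013,"y":0.04,"z":0,"wx":0,"wy":0,"wz":0},
  {"gripper":0,"x":0,"y":0.02,"z":0,"wx":0,"wy":0,"wz":0},
  {"gripper":0,"x":0,"y":0,"z":0,"wx":0,"wy":0,"wz":0},
  {"gripper":0,"x":0,"y":0,"z":0,"wx":0,"wy":0,"wz":0},
])

```text
t: 7.25
ee_pos: [0.5572, -0.2079, 0.2998]
ee_rot: [[0.997, -0.083, -0.002], [-0.083, -0.997, 0.001], [-0.002, -0.001, -1.0]]
force: [-1.0, 0.1, -1.5]
finger_gap: 0.133
grip_force: 58.7
```

Run:
```python
from h import *
plan([0.5586,-0.2105,0.27],-0.082)
im=vision.camera("wrist"); cv2.imwrite("pics/w3.png",im[:,:,::-1])
```

```text
t 7.25 tool shift [0.0016 0.0025 0.0298] (before turn) after-turn shift [0.0016 0.0025 0.0298] turn [-0.0008  0.0017 -0.0009]
```

View pics/w3.png

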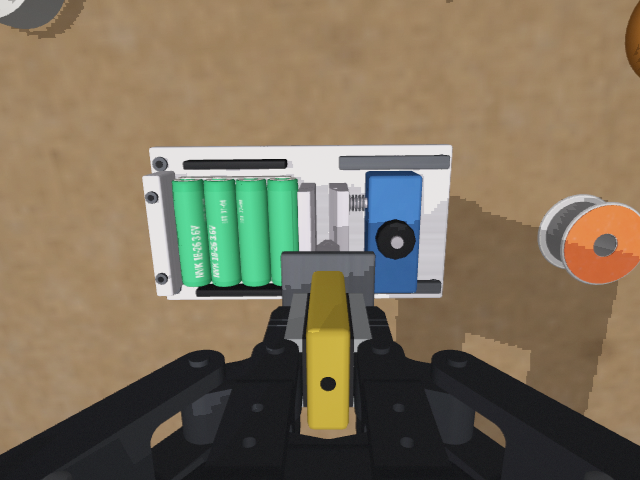

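The shim is held upright, its dot at (328,384). The plate's inner edge is near (308–315, 185–245), and the jaw is at (332–350, 185–245).

Run:
```python
from h import *
s=status.state(); R=np.array(s["ee_rot"])
d=ray("wrist",(328,384),.168); print("dot in tool",(R.T@(d-s["ee_pos"])).round(4))
for uv in [(307.5,270.5),(341,270.5)]: print("tab far edge",(R.T@(ray("wrist",uv,.118)-s["ee_pos"])).round(4))
for uv in [(281.5,253),(375.5,253)]: print("collar far corners",(R.T@(ray("wrist",uv,.118)-s["ee_pos"])).round(4))
g=cv2.cvtColor(cv2.imread("pics/w3.png"),cv2.COLOR_BGR2GRAY)
for r in (200,215,230,245): print(r,g[r,294:356].tolist())
```

```text
dot in tool [-0.0013 -0.0006  0.1319]
tab far edge [ 0.0141 -0.0084  0.1819]
tab far edge [0.0141 0.0043 0.1819]
collar far corners [ 0.0211 -0.0181  0.1819]
collar far corners [0.0211 0.0172 0.1819]
200 [127, 119, 109, 134, 224, 229, 229, 228, 227, 228, 228, 227, 226, 226, 224, 206, 142, 123, 125, 124, 110, 92, 172, 199, 201, 201, 201, 201, 201, 201, 201, 201, 201, 201, 193, 164, 157, 156, 155, 156, 157, 159, 158, 200, 218, 220, 220, 220, 221, 223, 223, 223, 222, 222, 215, 115, 116, 158, 91, 75, 154, 126]
215 [131, 123, 114, 86, 213, 227, 228, 228, 227, 226, 226, 226, 227, 225, 224, 214, 165, 125, 123, 123, 118, 92, 146, 197, 200, 200, 201, 200, 200, 200, 200, 200, 201, 200, 192, 164, 157, 157, 156, 156, 158, 159, 159, 199, 217, 219, 219, 220, 221, 222, 222, 221, 221, 220, 207, 201, 201, 200, 201, 200, 201, 201]
230 [133, 125, 118, 106, 168, 223, 226, 226, 225, 224, 225, 225, 226, 225, 224, 223, 187, 132, 118, 124, 124, 95, 143, 193, 198, 198, 198, 198, 198, 198, 198, 198, 199, 198, 198, 165, 156, 157, 156, 125, 117, 118, 119, 159, 170, 170, 172, 173, 174, 174, 176, 175, 175, 176, 164, 195, 199, 197, 198, 198, 198, 198]
245 [134, 131, 123, 113, 87, 214, 224, 224, 224, 224, 224, 224, 225, 225, 223, 224, 210, 143, 122, 125, 124, 102, 90, 101, 104, 103, 105, 103, 103, 108, 108, 103, 103, 102, 103, 103, 103, 106, 107, 105, 104, 105, 103, 104, 101, 151, 169, 171, 173, 174, 175, 174, 174, 175, 160, 197, 201, 201, 201, 201, 201, 201]
```

Run:
```python
from h import *
s=status.state(); R=np.array(s["ee_rot"])
for r,a,b in [(200,309.8,337),(215,310.4,337),(230,310.8,337)]:
    A=ray("wrist",(a,r),.046);B=ray("wrist",(b,r),.046); print(r,A.round(4),B.round(4),np.linalg.norm(A-B)-.006,(R.T@(A-s["ee_pos"])).round(4))
u=np.array([.9966,-.082])
for uv in [(150,149),(451,146.5),(442,298),(158,295)]: print(ray("wrist",uv,.01).round(4))
```

```text
200 [ 0.5862 -0.1991  0.046 ] [ 0.5851 -0.2137  0.046 ] 0.008575704738442916 [ 0.0286 -0.0103  0.2539]
215 [ 0.578  -0.1987  0.046 ] [ 0.5769 -0.213   0.046 ] 0.008395382229726935 [ 0.0204 -0.0101  0.2539]
230 [ 0.5697 -0.1981  0.046 ] [ 0.5685 -0.2124  0.046 ] 0.008320773494257357 [ 0.012  -0.0099  0.2539]
[ 0.6187 -0.104   0.01  ]
[ 0.6056 -0.2847  0.01  ]
[ 0.5074 -0.2786  0.01  ]
[ 0.5247 -0.0908  0.01  ]
```

The two measurements of the datum disagree by about 6 mm, so the arm was probably still settling in one of them. I'll re-measure with the arm at rest, reading the calibration before and after the picture.

Run:
```python
from h import *
for i in range(4):
    s=status.state(); T0=np.linalg.inv(np.array(vision.get_calibration("wrist")["world_to_cam"]))
    im=vision.camera("wrist"); print(s["t"],np.round(s["ee_pos"],4),np.round(np.array(s["ee_rot"])[:,2],4),T0[:3,3].round(4))
cv2.imwrite("pics/w4.png",im[:,:,::-1]); np.save("T0.npy",T0)
g=cv2.cvtColor(im,cv2.COLOR_RGB2GRAY)
for r in (215,230): print(r,g[r,294:356].tolist())
for n in ["gap_mouth","clamp_rear"]:
    for q in place_of("wrist",n)[:1]: print(n,q["p"],(T0@np.r_[q["point"],1])[:3].round(4))
for r,a,b in [(200,309.8,337),(215,310.4,337),(230,310.8,337)]: print(ray("wrist",(a,r),.046).round(4))
```

```text
7.3 [ 0.5573 -0.2073  0.2999] [-1.6e-03  9.0e-04 -1.0e+00] [ 0.6248 -0.2119  0.2691]
7.35 [ 0.5575 -0.2069  0.3002] [-1.2e-03  7.0e-04 -1.0e+00] [ 0.625  -0.2115  0.2694]
7.4 [ 0.5576 -0.2068  0.3004] [-9.e-04  5.e-04 -1.e+00] [ 0.6251 -0.2114  0.2696]
7.45 [ 0.5577 -0.2068  0.3006] [-6.e-04  4.e-04 -1.e+00] [ 0.6253 -0.2114  0.2698]
215 [125, 134, 130, 121, 113, 98, 211, 227, 228, 228, 228, 226, 226, 227, 227, 225, 225, 217, 185, 130, 123, 124, 116, 92, 194, 201, 201, 200, 201, 200, 201, 200, 201, 200, 201, 201, 172, 159, 158, 156, 157, 156, 159, 159, 159, 200, 217, 219, 220, 220, 221, 222, 222, 222, 222, 221, 202, 200, 201, 201, 202, 201]
230 [132, 131, 133, 127, 116, 104, 161, 222, 226, 226, 225, 225, 225, 225, 226, 225, 224, 223, 203, 138, 119, 120, 121, 93, 170, 197, 199, 198, 198, 198, 198, 199, 199, 199, 199, 199, 190, 163, 157, 123, 117, 116, 117, 119, 118, 156, 169, 170, 172, 172, 174, 175, 175, 175, 176, 179, 158, 193, 198, 198, 198, 198]
gap_mouth 0.84 [ 0.563  -0.2034  0.0467]
clamp_rear 0.79 [ 0.5535 -0.2827  0.0088]
[ 0.587  -0.1992  0.046 ]
[ 0.5788 -0.1987  0.046 ]
[ 0.5704 -0.1982  0.046 ]
```

```bash
cat > m.py <<'E'
from h import *
def meas(rows=(205,215,225,235), tag="m"):
    s=status.state(); c=vision.get_calibration("wrist"); im=vision.camera("wrist"); cv2.imwrite(f"pics/{tag}.png",im[:,:,::-1])
    K=np.array(c["K"]);T=np.linalg.inv(np.array(c["world_to_cam"])); R=np.array(s["ee_rot"])
    g=cv2.cvtColor(im,cv2.COLOR_RGB2GRAY).astype(float)
    def hit(uv,z):
        d=T[:3,:3]@np.linalg.inv(K)@np.r_[uv,1]; return T[:3,3]+d*(z-T[2,3])/d[2]
    print("t",round(s["t"],2),np.round(s["ee_pos"],4),np.round(s["force"],1))
    return im,g,hit,s,R
E
python3 - <<'E'
from m import *
im,g,hit,s,R=meas(tag="m5")
for r in (195,205,215,225,235):
    d=np.diff(g[r,300:360]); 
    neg=[i for i in range(len(d)) if d[i]<-25]; pos=[i for i in range(len(d)) if d[i]>25]
    print(r,[(300+i,int(d[i])) for i in neg],[(300+i,int(d[i])) for i in pos])
hsv=cv2.cvtColor(im,cv2.COLOR_RGB2HSV); m=(im.max(2)<60)[370:400,310:345]; ys,xs=np.nonzero(m); uv=(xs.mean()+310,ys.mean()+370); print("dot",uv,(R.T@(hit(uv,s["ee_pos"][2]-.132)-s["ee_pos"])).round(4))
for uv in [(152,147),(452,146)]: print(hit(uv,.01).round(4))
for r,a,b in [(205,311.8,338.8),(225,312.6,339)]:
    A=hit((a,r),.046);B=hit((b,r),.046);print(A.round(4),B.round(4),(R.T@(A-s["ee_pos"])).round(4),(R.T@(B-s["ee_pos"])).round(4))
E
```

```text
t 7.6 [ 0.5579 -0.2072  0.3009] [-0.7  0.5 -0.8]
195 [(310, -49), (311, -33), (329, -29), (349, -37)] [(316, 103), (337, 42)]
205 [(310, -33), (311, -50), (315, -26), (349, -96), (352, -52), (353, -37), (355, -32)] [(316, 82), (317, 27), (337, 43), (351, 44), (354, 86), (357, 29), (358, 31)]
215 [(310, -37), (311, -55), (315, -30), (349, -39)] [(316, 52), (317, 50), (337, 43)]
225 [(310, -33), (311, -59), (315, -27), (329, -37), (333, -35)] [(316, 55), (317, 51), (337, 39), (349, 30)]
235 [(311, -68), (329, -34), (334, -33)] [(317, 75), (337, 39), (349, 33)]
dot (np.float64(327.7628205128205), np.float64(383.36538461538464)) [-0.0011 -0.0007  0.132 ]
[ 0.6206 -0.1051  0.01  ]
[ 0.6068 -0.2857  0.01  ]
[ 0.5842 -0.2     0.046 ] [ 0.5831 -0.2145  0.046 ] [ 0.0257 -0.0093  0.2549] [0.0257 0.0053 0.2549]
[ 0.5732 -0.1994  0.046 ] [ 0.572  -0.2138  0.046 ] [ 0.0146 -0.0089  0.2549] [0.0146 0.0055 0.2549]
```

Emit:
apply_moves([
  {"gripper":0,"x":0.005,"y":-0.0016,"z":0.005,"wx":0,"wy":0,"wz":-0.008},
  {"gripper":0,"x":0,"y":0,"z":0.01,"wx":0,"wy":0,"wz":0},
  {"gripper":0,"x":0,"y":0,"z":0.01,"wx":0,"wy":0,"wz":0},
  {"gripper":0,"x":0,"y":0,"z":0,"wx":0,"wy":0,"wz":0},
  {"gripper":0,"x":0,"y":0,"z":0,"wx":0,"wy":0,"wz":0},
  {"gripper":0,"x":0,"y":0,"z":0,"wx":0,"wy":0,"wz":0},
  {"gripper":0,"x":0,"y":0,"z":0,"wx":0,"wy":0,"wz":0},
])

```text
t: 8.35
ee_pos: [0.563, -0.207, 0.2761]
ee_rot: [[0.997, -0.074, 0.001], [-0.074, -0.997, -0.0], [0.001, 0.0, -1.0]]
force: [-0.2, 0.3, -1.5]
finger_gap: 0.13
grip_force: 58.7
```

Run:
```python
from m import *
im,g,hit,s,R=meas(tag="m6")
for r in range(170,225,10):
    d=np.diff(g[r,290:360]); 
    neg=[i for i in range(len(d)) if d[i]<-25]; pos=[i for i in range(len(d)) if d[i]>25]
    print(r,[(290+i,int(d[i])) for i in neg],[(290+i,int(d[i])) for i in pos])
```

```text
t 8.35 [ 0.563  -0.207   0.2761] [-0.2  0.3 -1.5]
170 [(343, -28)] []
180 [(341, -89), (342, -39)] [(291, 29)]
190 [] []
200 [(300, -56), (301, -30), (330, -42), (331, -66)] [(297, 91), (316, 93), (317, 31), (349, 65), (350, 56)]
210 [(315, -40), (330, -30)] [(316, 76), (317, 26), (352, 48), (353, 48)]
220 [(310, -67), (315, -30), (330, -35), (353, -96), (356, -70)] [(296, 96), (297, 28), (316, 52), (317, 51), (340, 32), (358, 69)]
```

View pics/m6.png

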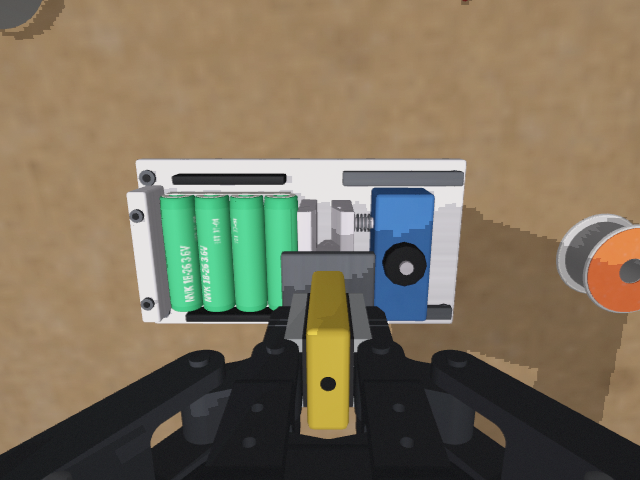

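Run:
```python
from m import *
im,g,hit,s,R=meas(tag="m7")
for r in (210,220,230,240):
    d=np.diff(g[r,290:360]); print(r,[(290+i,int(x)) for i,x in enumerate(d) if abs(x)>25])
for r,a,b in [(220,310.5,340.5)]:
    for P in (hit((a,r),.046),hit((b,r),.046)): print((R.T@(P-s["ee_pos"])).round(4))
```

```text
t 8.4 [ 0.563  -0.2069  0.2762] [-0.6 -0.  -0.7]
210 [(315, -38), (316, 48), (317, 51), (330, -29), (353, 72)]
220 [(296, 73), (297, 49), (310, -63), (315, -30), (316, 52), (317, 51), (330, -38), (340, 31), (353, -96), (356, -70), (358, 68)]
230 [(296, 43), (297, 73), (310, -45), (311, -36), (315, -31), (316, 52), (317, 49), (330, -51), (331, -26), (335, 34), (340, 34), (353, -99), (354, 87), (355, -74), (356, -50), (357, 34), (358, 90)]
240 [(297, 120), (310, -48), (311, -37), (315, -41), (316, 62), (317, 49), (322, -34), (323, -48), (353, 34)]
[ 0.023  -0.0091  0.2302]
[0.023  0.0055 0.2302]
```

Emit:
apply_moves([
  {"gripper":0,"x":0,"y":-0.001,"z":0.005,"wx":0,"wy":0,"wz":0},
  {"gripper":0,"x":0,"y":0,"z":0.005,"wx":0,"wy":0,"wz":0},
  {"gripper":0,"x":0,"y":0,"z":0.005,"wx":0,"wy":0,"wz":0},
  {"gripper":0,"x":0,"y":0,"z":0.003,"wx":0,"wy":0,"wz":0},
  {"gripper":0,"x":0,"y":0,"z":0,"wx":0,"wy":0,"wz":0},
  {"gripper":0,"x":0,"y":0,"z":0,"wx":0,"wy":0,"wz":0},
  {"gripper":0,"x":0,"y":0,"z":0,"wx":0,"wy":0,"wz":0},
])

```text
t: 9.15
ee_pos: [0.5631, -0.2059, 0.258]
ee_rot: [[0.997, -0.074, 0.0], [-0.074, -0.997, -0.0], [0.0, 0.0, -1.0]]
force: [-0.1, 0.2, -1.4]
finger_gap: 0.132
grip_force: 58.7
```

Emit:
apply_moves([
  {"gripper":0,"x":0,"y":0,"z":0.002,"wx":0,"wy":0,"wz":0},
  {"gripper":0,"x":0,"y":0,"z":0.002,"wx":0,"wy":0,"wz":0},
  {"gripper":0,"x":0,"y":0,"z":0,"wx":0,"wy":0,"wz":0},
  {"gripper":0,"x":0,"y":0,"z":0,"wx":0,"wy":0,"wz":0},
])

```text
t: 9.55
ee_pos: [0.5629, -0.2058, 0.2537]
ee_rot: [[0.997, -0.074, -0.0], [-0.074, -0.997, 0.0], [-0.0, -0.0, -1.0]]
force: [-0.2, -0.1, -1.6]
finger_gap: 0.133
grip_force: 58.7
```

Emit:
apply_moves([
  {"gripper":0,"x":0,"y":0,"z":0.002,"wx":0,"wy":0,"wz":0},
  {"gripper":0,"x":0,"y":0,"z":0.002,"wx":0,"wy":0,"wz":0},
  {"gripper":0,"x":0,"y":0,"z":0,"wx":0,"wy":0,"wz":0},
  {"gripper":0,"x":0,"y":0,"z":0,"wx":0,"wy":0,"wz":0},
])

```text
t: 9.95
ee_pos: [0.563, -0.2058, 0.2497]
ee_rot: [[0.997, -0.074, -0.0], [-0.074, -0.997, 0.0], [-0.0, -0.0, -1.0]]
force: [0.0, 1.0, -1.1]
finger_gap: 0.13
grip_force: 58.7
```

Emit:
apply_moves([
  {"gripper":0,"x":0,"y":0,"z":0.002,"wx":0,"wy":0,"wz":0},
  {"gripper":0,"x":0,"y":0,"z":0.001,"wx":0,"wy":0,"wz":0},
  {"gripper":0,"x":0,"y":0,"z":0,"wx":0,"wy":0,"wz":0},
  {"gripper":0,"x":0,"y":0,"z":0,"wx":0,"wy":0,"wz":0},
])

```text
t: 10.35
ee_pos: [0.5631, -0.2059, 0.2469]
ee_rot: [[0.997, -0.074, 0.001], [-0.074, -0.997, -0.0], [0.001, 0.0, -1.0]]
force: [1.4, -1.2, -0.2]
finger_gap: 0.134
grip_force: 59.0
```

Emit:
apply_moves([
  {"gripper":0,"x":0,"y":0,"z":0.001,"wx":0,"wy":0,"wz":0},
  {"gripper":0,"x":0,"y":0,"z":0.001,"wx":0,"wy":0,"wz":0},
  {"gripper":0,"x":0,"y":0,"z":0.001,"wx":0,"wy":0,"wz":0},
  {"gripper":0,"x":0,"y":0,"z":0,"wx":0,"wy":0,"wz":0},
  {"gripper":0,"x":0,"y":0,"z":0,"wx":0,"wy":0,"wz":0},
])

```text
t: 10.85
ee_pos: [0.5631, -0.2059, 0.2438]
ee_rot: [[0.997, -0.074, 0.0], [-0.074, -0.997, -0.0], [0.0, 0.0, -1.0]]
force: [1.1, 0.5, 2.5]
finger_gap: 0.13
grip_force: 59.2
```

Emit:
apply_moves([
  {"gripper":0,"x":0,"y":0,"z":0.001,"wx":0,"wy":0,"wz":0},
  {"gripper":0,"x":0,"y":0,"z":0.001,"wx":0,"wy":0,"wz":0},
  {"gripper":0,"x":0,"y":0,"z":0.001,"wx":0,"wy":0,"wz":0},
  {"gripper":0,"x":0,"y":0,"z":0,"wx":0,"wy":0,"wz":0},
  {"gripper":0,"x":0,"y":0,"z":0,"wx":0,"wy":0,"wz":0},
])

```text
t: 11.35
ee_pos: [0.5629, -0.2059, 0.2406]
ee_rot: [[0.997, -0.074, -0.0], [-0.074, -0.997, -0.0], [-0.0, 0.0, -1.0]]
force: [0.8, -2.5, -0.3]
finger_gap: 0.131
grip_force: 58.8
```

Emit:
apply_moves([
  {"gripper":0,"x":0,"y":0,"z":0.001,"wx":0,"wy":0,"wz":0},
  {"gripper":0,"x":0,"y":0,"z":0.001,"wx":0,"wy":0,"wz":0},
  {"gripper":0,"x":0,"y":0,"z":0.001,"wx":0,"wy":0,"wz":0},
  {"gripper":0,"x":0,"y":0,"z":0,"wx":0,"wy":0,"wz":0},
  {"gripper":0,"x":0,"y":0,"z":0,"wx":0,"wy":0,"wz":0},
])

```text
t: 11.85
ee_pos: [0.5629, -0.2059, 0.2377]
ee_rot: [[0.997, -0.074, -0.0], [-0.074, -0.997, -0.0], [-0.0, 0.0, -1.0]]
force: [1.2, -3.0, 0.8]
finger_gap: 0.13
grip_force: 59.0
```

Emit:
apply_moves([
  {"gripper":0,"x":0,"y":0,"z":0.001,"wx":0,"wy":0,"wz":0},
  {"gripper":0,"x":0,"y":0,"z":0.001,"wx":0,"wy":0,"wz":0},
  {"gripper":0,"x":0,"y":0,"z":0,"wx":0,"wy":0,"wz":0},
  {"gripper":0,"x":0,"y":0,"z":0,"wx":0,"wy":0,"wz":0},
])

```text
t: 12.25
ee_pos: [0.563, -0.2059, 0.2357]
ee_rot: [[0.997, -0.074, 0.0], [-0.074, -0.997, -0.0], [0.0, 0.0, -1.0]]
force: [0.4, -1.9, 0.5]
finger_gap: 0.132
grip_force: 59.1
```

Emit:
apply_moves([
  {"gripper":0,"x":0,"y":0,"z":0.001,"wx":0,"wy":0,"wz":0},
  {"gripper":0,"x":0,"y":0,"z":0,"wx":0,"wy":0,"wz":0},
  {"gripper":0,"x":0,"y":0,"z":0,"wx":0,"wy":0,"wz":0},
])

```text
t: 12.55
ee_pos: [0.563, -0.2059, 0.2348]
ee_rot: [[0.997, -0.074, 0.0], [-0.074, -0.997, -0.0], [0.0, 0.0, -1.0]]
force: [-0.1, -2.6, 1.5]
finger_gap: 0.135
grip_force: 59.2
```

Emit:
apply_moves([
  {"gripper":0,"x":0,"y":0,"z":0.001,"wx":0,"wy":0,"wz":0},
  {"gripper":0,"x":0,"y":0,"z":0,"wx":0,"wy":0,"wz":0},
  {"gripper":0,"x":0,"y":0,"z":0,"wx":0,"wy":0,"wz":0},
])

```text
t: 12.85
ee_pos: [0.563, -0.2059, 0.2338]
ee_rot: [[0.997, -0.074, 0.0], [-0.074, -0.997, -0.0], [0.0, 0.0, -1.0]]
force: [0.6, -2.5, 1.9]
finger_gap: 0.133
grip_force: 59.3
```

Emit:
apply_moves([
  {"gripper":0,"x":0,"y":0,"z":0.001,"wx":0,"wy":0,"wz":0},
  {"gripper":0,"x":0,"y":0,"z":0,"wx":0,"wy":0,"wz":0},
  {"gripper":0,"x":0,"y":0,"z":0,"wx":0,"wy":0,"wz":0},
])

```text
t: 13.15
ee_pos: [0.563, -0.2059, 0.2329]
ee_rot: [[0.997, -0.074, 0.0], [-0.074, -0.997, -0.0], [0.0, 0.0, -1.0]]
force: [-0.4, -2.7, 4.4]
finger_gap: 0.129
grip_force: 59.4
```

Emit:
apply_moves([
  {"gripper":0,"x":0,"y":0,"z":0.0007,"wx":0,"wy":0,"wz":0},
  {"gripper":0,"x":0,"y":0,"z":0,"wx":0,"wy":0,"wz":0},
  {"gripper":0,"x":0,"y":0,"z":0,"wx":0,"wy":0,"wz":0},
])

```text
t: 13.45
ee_pos: [0.563, -0.2059, 0.2329]
ee_rot: [[0.997, -0.074, 0.0], [-0.074, -0.997, -0.0], [0.0, 0.0, -1.0]]
force: [-2.7, -1.7, 11.5]
finger_gap: 0.134
grip_force: 60.7
```

Emit:
apply_moves([
  {"gripper":0,"x":0,"y":0,"z":0.0005,"wx":0,"wy":0,"wz":0},
  {"gripper":0,"x":0,"y":0,"z":0,"wx":0,"wy":0,"wz":0},
  {"gripper":0,"x":0,"y":0,"z":0,"wx":0,"wy":0,"wz":0},
])

```text
t: 13.75
ee_pos: [0.563, -0.2059, 0.2329]
ee_rot: [[0.997, -0.074, 0.0], [-0.074, -0.997, -0.0], [0.0, 0.0, -1.0]]
force: [-4.9, -2.2, 16.2]
finger_gap: 0.132
grip_force: 61.5
```

The shim stopped hard at TCP 0.2329, against about 0.233 expected for home, after low insertion forces. So the collar is down. I'll relax the push, release and lift clear.

Emit:
apply_moves([
  {"gripper":0,"x":0,"y":0,"z":-0.001,"wx":0,"wy":0,"wz":0},
  {"gripper":0,"x":0,"y":0,"z":0,"wx":0,"wy":0,"wz":0},
  {"gripper":35,"x":0,"y":0,"z":0,"wx":0,"wy":0,"wz":0},
  {"gripper":35,"x":0,"y":0,"z":0,"wx":0,"wy":0,"wz":0},
  {"gripper":35,"x":0,"y":0,"z":0,"wx":0,"wy":0,"wz":0},
  {"gripper":35,"x":0,"y":0,"z":0,"wx":0,"wy":0,"wz":0},
  {"gripper":35,"x":0,"y":0,"z":0,"wx":0,"wy":0,"wz":0},
])

```text
t: 14.45
ee_pos: [0.5629, -0.2057, 0.2324]
ee_rot: [[0.997, -0.074, -0.0], [-0.074, -0.997, 0.0], [-0.001, -0.0, -1.0]]
force: [-0.6, -0.3, -0.4]
finger_gap: 0.354
grip_force: 0.0
```

Emit:
apply_moves([
  {"gripper":35,"x":0,"y":0,"z":-0.01,"wx":0,"wy":0,"wz":0},
  {"gripper":35,"x":0,"y":0,"z":-0.02,"wx":0,"wy":0,"wz":0},
  {"gripper":35,"x":0,"y":0,"z":-0.03,"wx":0,"wy":0,"wz":0},
  {"gripper":35,"x":0,"y":0,"z":-0.03,"wx":0,"wy":0,"wz":0},
  {"gripper":35,"x":0,"y":0,"z":-0.03,"wx":0,"wy":0,"wz":0},
  {"gripper":35,"x":0,"y":0,"z":0,"wx":0,"wy":0,"wz":0},
  {"gripper":35,"x":0,"y":0,"z":0,"wx":0,"wy":0,"wz":0},
  {"gripper":35,"x":0,"y":0,"z":0,"wx":0,"wy":0,"wz":0},
])

```text
t: 15.25
ee_pos: [0.5625, -0.2056, 0.352]
ee_rot: [[0.997, -0.074, -0.001], [-0.074, -0.997, 0.001], [-0.001, -0.0, -1.0]]
force: [0.1, 0.3, 0.0]
finger_gap: 0.355
grip_force: 0.0
```

Run:
```python
from m import *
im,g,hit,s,R=meas(tag="m8")
side=vision.camera("side")
a=cv2.resize(im[120:360,200:440,::-1],(480,480),interpolation=cv2.INTER_CUBIC); b=cv2.resize(side[240:340,295:385,::-1],(320,356),interpolation=cv2.INTER_CUBIC)
c=np.zeros((480,800,3),np.uint8); c[:,:480]=a; c[:356,480:]=b; cv2.imwrite("pics/fin.png",c)
for r in place_of("wrist","shim_10")[:2]: print(r["p"],hit and cam2w("wrist",r["point"]).round(4))
```

```text
t 15.25 [ 0.5625 -0.2056  0.352 ] [0.1 0.3 0. ]
0.86 [ 0.5603 -0.2062  0.0774]
0.49 [ 0.7188 -0.0384  0.001 ]
```

View pics/fin.png

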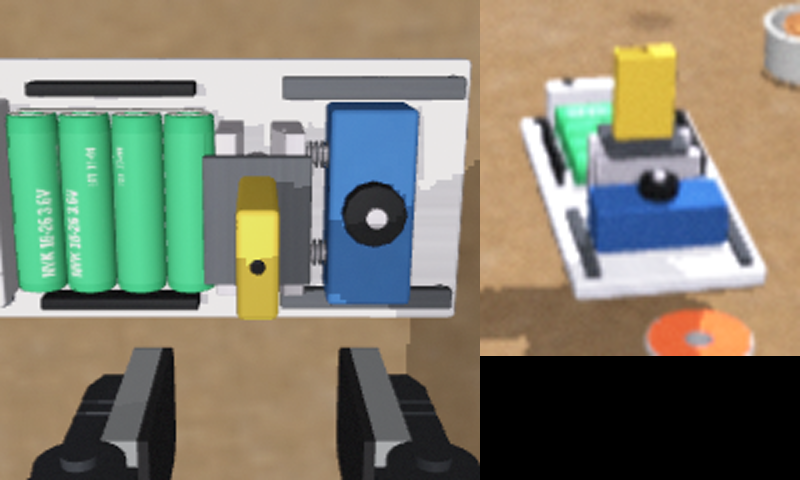

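Run:
```python
from m import *
def ed(f,rows,lo,hi,z):
    g=cv2.cvtColor(cv2.imread(f),cv2.COLOR_BGR2GRAY).astype(float)
    for r in rows: d=np.diff(g[r,lo:hi]); print(f,r,[(lo+i,int(x)) for i,x in enumerate(d) if abs(x)>22])
ed("pics/m8.png",(184,188,192,195),295,375,0)
A=ray("wrist",(310,190),.046);B=ray("wrist",(320,190),.046);print("mm/px",np.linalg.norm(A-B)*100)
```

```text
pics/m8.png 184 [(306, 80), (308, -30), (321, 74), (331, 28), (334, -67), (335, -32), (350, 45), (351, 47), (361, -33), (362, -87), (363, -29), (365, 41)]
pics/m8.png 188 [(306, 71), (307, 59), (316, -34), (317, -57), (321, 66), (331, 26), (334, -78), (342, 50), (351, -24), (361, -34), (362, -86), (363, -30), (365, 36)]
pics/m8.png 192 [(306, 52), (307, 76), (316, -34), (317, -57), (321, 66), (331, 26), (334, -56), (342, 37), (351, -47), (352, -29), (354, -53), (355, 57), (356, -39), (358, 58), (359, -63), (361, -24), (365, 28)]
pics/m8.png 195 [(306, 29), (307, 98), (316, -33), (317, -58), (321, 68), (334, -52), (342, 38), (351, -50), (352, -59), (353, 47), (354, -66), (355, 38), (357, -29), (358, 24), (359, 38), (360, -53), (361, 62), (362, -23), (363, -71), (365, 26)]
mm/px 0.6552301575724837
```

The picture shows the yellow shim standing with its collar at (205–310, 157–285) on both tops. The gap is now about 10 mm, roughly 2 mm wider than at rest, so the jaw is pushed back and the shim is snug. The other shims were never touched, so I'm handing in.

```bash
python3 -c "
from bench import bot; print(bot.sign_off())"
```

```text
the job is handed in; nothing more can be done
None
```

The yellow 10 mm shim is standing fully home in the clamp, collar down and held snugly with the jaw pushed back about 2 mm; the orange and red shims were left hanging in the rack, the tester, tin and reel were not touched, and the job is handed in.

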